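# Sweep the turning offcuts into the chip pan

## Robot

A 6-joint arm with a two-finger parallel gripper is mounted at the origin on the work surface. World frame = base frame: x ahead of the robot, y to its left, z up, the work surface at z = 0. Lengths are in mm, angles in degrees, forces in N, time in s.
With the tool pointing down it reaches from about 250 to 850 mm from the base axis. Payload 12.5 kg.
Tool frame: the origin (TCP) lies on the centre line of the jaws, within the pads' length; the fingertips stand 8 mm ahead of it and the grasp point (between the pads) lies 11 mm behind it; z points along the fingers, y is the direction in which the jaws open and shut (so a half turn about z gives the same grasp; the last joint's range is limited). The gripper opens to 93 mm and grips with 3 to 60 N. Pads are 15 mm wide; open, the fingers measure 128 mm over their backs; the gripper's body (75 mm by 188 mm) begins 65 mm behind the grasp point.
Start: joints at [66.658, 20.094, 94.641, -0, 65.266, -4.847], TCP at [174.441, 521.589, 226.633] pointing down, gripper open.
Joint ranges: [-157.81, 157.81], [-45, 120.19], [0.68, 151.7], [-89.99, 269.99], [4.06, 180], [-164.3, 164.3]. Speed limits (degrees/s): [127.2, 127.2, 159.86, 180, 180, 180].

## Interface

Orientations are given as a 3x3 rotation matrix whose columns are the frame's x, y, z axes.
In Python, from cell import robot gives the robot as it stands.
- The arm moves only by the tool arm_command, never from a script. Its argument "series" is a list that holds one entry, the list of rows, each a list of 6 numbers: the shift along the world's x, y, z in cm, then the turn, a rotation vector about the world's x, y, z in rad. A call has exactly 5 rows; each row shifts and turns the pose as measured when the row begins; what a row does not reach is not made up. A row lasts 1/10 s, in which the tool goes at most 50 mm and 8.59 degrees, less where a joint would pass 70% of its speed; a pose out of reach is approached as far as the arm can. A call is refused whole if a number of a shift passes 5 or a number of a turn 0.15, either way. A call with a gripper value outside its range is refused whole. "grip" is the finger opening in cm, from 0 to 9.3, set as the call begins (left out, the last holds). The fingers move at their own pace and stop on an object; "squeeze" is the grip in N (left out, the last holds). Time passes only in rows, so rows that do not move let the fingers close, or fill a call up. It gives the time, the measured TCP pose, the force and the opening at its end, in the units of the state.
- robot.sense(): the state, without advancing time (a new reading comes with each control period).
- robot.camera(name): name is "scene" or "top" or "wrist"; returns a dict with "frame" (420x560x3 uint8, red, green, blue), "fov_y" (degrees; the focal length in pixels is half the picture's height over the tangent of half this angle, whatever the lens; pixels are square), "cx", "cy" (the principal point, pixels), "k1" (the pictures are not rectified: a ray, as slopes to the right and down, at radius r is drawn at 1 + k1 r^2 times it, then the intrinsics apply), "eye" and "attitude" of the camera in the world. Camera axes: x right, y down, z forward; pixel columns grow to the right and rows downward; lengths in mm; the calibration is good to about 2 mm. A picture is of the moment at which its call begins. There is no depth.
- robot.finish_job(): hands the job in, once; it reports no verdict.
Trained networks look in the newest picture that a camera, given by its name, has taken for a name from the list of things; names that differ only in an ending like _2 or _b are one class to them, and where a whole thing is asked for, a point or a joint stands for the part that bears it (a point fixed in the world has none). Each returns a list of dicts, best first, with "conf" (0 to 1); they miss things now and then, are a little off and sometimes report something else, mostly with a low value. They report only what shows in the picture. A call takes as long as a camera call.
- robot.look_for(thing, camera): "at" ([x, y, z] in mm, in world coordinates, good to about 4 mm: the middle of the surface that is visible of it).
- robot.landmark_of(thing, camera): "at" ([x, y, z] in mm, in world coordinates, good to about 4 mm: a listed point, or the origin of a listed thing).
The state is a dict: "time_s": time; "joint_pos": joint angles; "qd": joint speeds; "effort": joint torques, N m; "ee_pos": TCP position; "tcp_rot": TCP orientation; "force": force on the tool from outside, world axes, zero at the start; "torque": the same for the moment, N m; "grip_width": opening from 0.0 (shut) to 1.0 (fully open).
Only numpy, scipy, OpenCV 4.12 (cv2) and the standard library are available. Lean on these libraries where they do the work, as an engineer would, in place of code of your own. Each camera call takes 0.05 s, during which the arm holds its last target. There are 200 camera calls.

## Task

Clear the carving bench: with your fingertips, sweep the three flat wooden offcuts (the disc, the square block and the stepped stub) along the bench into the sheet-metal chip pan, all the way in past its sloping lip. Push them only, never pick them up, and leave the finished turned finials and everything else on the bench standing where they are.

Things in the scene. Friction and masses are not known exactly. Their poses are not given: they have to be found in the camera images.
- pan: bare sheet-metal chip pan fixed to the bench, like a dustpan, open above and at the mouth. Inside 160 mm deep, 250 wide; walls 3 mm thick, 35 high; floor 3 mm above the bench, with a sloping lip (0 to 3 mm) over the first 25 mm. Origin mid-inside at bench level; x points from mouth (-80 mm) to back wall (+80), y along the mouth (walls at +-125), z up. At the robot's right, mouth to the left.
- pan_mouth (a point): middle of the pan's mouth edge, at bench level, 80 mm from the pan's origin; axes as the pan's. In front of it three offcuts and a finial stand in four lanes 62 mm apart along the mouth (each within 6 mm); from each the way straight along the pan's x into the pan is free.
- offcut_disc: wooden offcut: flat round disc 38 mm across and 16 mm high, plain light wood, about 25 g, lying loose on the bench; origin at the centre of its underside, z up
- offcut_block: wooden offcut: flat square block 32 x 32 mm and 18 mm high, plain light wood, about 25 g, lying loose on the bench at any yaw; origin at the centre of its underside, z up, x and y square to its sides
- offcut_stub: wooden offcut: squat stepped round stub, 32 mm across for its lower 10 mm and 24 mm across for its upper 10 mm (20 mm high in all), plain light wood, about 25 g, loose on the bench; origin at the centre of its underside, z up
- finial_a: finished turned finial of the same plain light wood as the offcuts, standing, 48 mm high, 29 mm across at its foot, 14 mm at its waist, 27 mm at its bulb; origin at the centre of its underside, z up. Loose; to be left alone. It stands in one of the four lanes, beside the offcuts.
- finial_b: finished turned finial of the same plain light wood as the offcuts, standing, 48 mm high, 29 mm across at its foot, 14 mm at its waist, 27 mm at its bulb; origin at the centre of its underside, z up. Loose; to be left alone. It stands behind the offcuts, on the side away from the pan.
- finial_c: finished turned finial of the same plain light wood as the offcuts, standing, 48 mm high, 29 mm across at its foot, 14 mm at its waist, 27 mm at its bulb; origin at the centre of its underside, z up. Loose; to be left alone. It stands behind the offcuts, on the side away from the pan.
- bowl: blue ceramic bowl, 120 mm across and 60 mm high, to the left; origin at the centre of its underside, z up. To be left alone.
- candlestick: turned wooden candlestick, 70 mm across and 125 mm high, at the far left; origin at the centre of its underside, z up. To be left alone.
- gouge: hand tool with a dark wooden handle and steel shaft, lying at the far side; origin beneath it on the bench. To be left alone.
- pot: terracotta cup, 72 mm across and 80 mm high, on the right beyond the pan; origin at the centre of its underside, z up. To be left alone.

How it is judged (in metres and radians):
At the end, for the whole second after the job is handed in: The centres of all three offcuts are past the top of the pan's lip (25 mm in from the mouth edge) and between its walls, low (underside under 30 mm) and at rest; the finials, bowl, candlestick, tool and pot are within 15 mm of where they stood, and all but the lying tool upright within 0.3 rad (x of offcut_disc in the frame of pan between -0.055 and 0.08 m and y of offcut_disc in the frame of pan between -0.125 and 0.125 m and height (world z) of each of offcut_disc, offcut_block, offcut_stub below 0.03 m and linear speed of each of offcut_disc, offcut_block, offcut_stub below 0.02 m/s and x of offcut_block in the frame of pan between -0.055 and 0.08 m and y of offcut_block in the frame of pan between -0.125 and 0.125 m and x of offcut_stub in the frame of pan between -0.055 and 0.08 m and y of offcut_stub in the frame of pan between -0.125 and 0.125 m and distance of each of finial_a, finial_b, finial_c, bowl, candlestick, gouge, pot from where it was at the start of the episode below 0.015 m and angle between each of finial_a, finial_b, finial_c, bowl, candlestick, pot's own z axis and vertical below 0.3 rad); the robot touches nothing.
It fails at once if an offcut is lifted off the bench (its underside more than 30 mm up) instead of being pushed (height (world z) of any of offcut_disc, offcut_block, offcut_stub above 0.03 m).
It fails at once if a finial, the bowl, the candlestick, the tool or the pot is shifted by more than 15 mm or tipped (distance of any of finial_a, finial_b, finial_c, bowl, candlestick, gouge, pot from where it was at the start of the episode above 0.015 m or angle between any of finial_a, finial_b, finial_c, bowl, candlestick, pot's own z axis and vertical above 0.3 rad).
It also fails if it takes over 64 s, if anything falls off the work surface, if the arm or the gripper's body presses on something with over 40 N, if the wrist force passes 120 N, or if a joint passes its speed limit or range.

## Working session

There is one attempt and no reset: what is moved stays moved. The work goes in short steps, Python scripts to look and compute and a tool call to move; the robot and the scene stay as the last step left them, time stands still between calls to the robot, and variables do not carry over. Pictures are saved under pics/ and viewed, about 8 in all and at most 12, crops included, and the job is handed in when it is done.

Besides the shell and the picture viewer there is one more tool, called after "Emit:" as name(argument=value, ...) on one line, values as JSON. arm_command: Moves the arm, as the interface text tells. Its arguments: {"type":"object","properties":{"series":{"type":"array","items":{"type":"array","items":{"type":"array","items":{"type":"number"}}}},"grip":{"type":"number"},"squeeze":{"type":"number"}},"required":["series"]}

```bash
mkdir -p pics
python3 - <<'E'
from cell import robot
import cv2
for c in ("top","scene"):
    r=robot.camera(c); cv2.imwrite(f"pics/{c}0.png",cv2.cvtColor(r["frame"],cv2.COLOR_RGB2BGR))
    print(c,r["fov_y"],r["cx"],r["cy"],r["k1"],r["eye"],r["attitude"])
    for t in "pan pan_mouth offcut_disc offcut_block offcut_stub finial_a bowl candlestick gouge pot".split():
        print(t,[(round(d["conf"],2),[round(v) for v in d["at"]]) for d in robot.landmark_of(t,c)])
s=robot.sense();print(s["time_s"],s["ee_pos"],s["tcp_rot"],s["grip_width"])
E
```

```text
top 52.84085069599739 275.6195870117788 212.28315920718194 -0.02933220810107046 [ 436.50591588    2.45372161 1231.17571714] [[ 0.02238789 -0.99018841  0.13793363]
 [-0.99964965 -0.02022305  0.01707643]
 [-0.01411944 -0.13826761 -0.99029425]]
pan [(0.73, [568, -202, 1]), (0.22, [488, -414, 0])]
pan_mouth [(0.88, [577, -120, -1]), (0.28, [564, 468, 2])]
offcut_disc [(0.54, [552, 18, 0]), (0.54, [683, 66, 3])]
offcut_block [(0.46, [619, 2, 0]), (0.25, [712, 334, 2])]
offcut_stub [(0.63, [488, 31, -2])]
finial_a [(0.49, [656, 223, 0]), (0.4, [536, 228, 1]), (0.38, [680, 62, 2])]
bowl [(0.57, [568, 470, 2]), (0.29, [536, 230, 1])]
candlestick [(0.75, [711, 335, 2])]
gouge [(0.66, [786, -14, -2]), (0.18, [492, 31, 2])]
pot [(0.67, [487, -412, 3])]
scene 49.10785122204242 265.49145409720956 214.6562351148406 -0.06583830540617693 [1310.52122968  719.6158286   702.26695654] [[-0.69861918  0.40108278 -0.59250642]
 [ 0.71547847  0.38620971 -0.5821792 ]
 [-0.00467032 -0.83064714 -0.5567796 ]]
pan [(0.94, [572, -204, -2]), (0.46, [658, 220, -1]), (0.21, [714, 334, -2])]
pan_mouth [(0.58, [577, -124, -3])]
offcut_disc [(0.51, [553, 23, -3])]
offcut_block [(0.44, [617, -1, 3])]
offcut_stub [(0.56, [493, 31, 1])]
finial_a [(0.53, [656, 220, 0]), (0.51, [532, 234, 0]), (0.43, [682, 65, 2])]
bowl [(0.78, [566, 468, -2])]
candlestick [(0.95, [718, 332, -3])]
gouge [(0.76, [793, -14, -1])]
pot [(0.7, [486, -413, -1])]
1.1 [174.44869098 521.58316533 226.63179484] [[-9.48348330e-01  3.17230902e-01  5.56244248e-06]
 [ 3.17230901e-01  9.48348330e-01 -2.71831903e-05]
 [-1.38984810e-05 -2.40145545e-05 -1.00000000e+00]] 0.9987002691153534
```

View pics/top0.png

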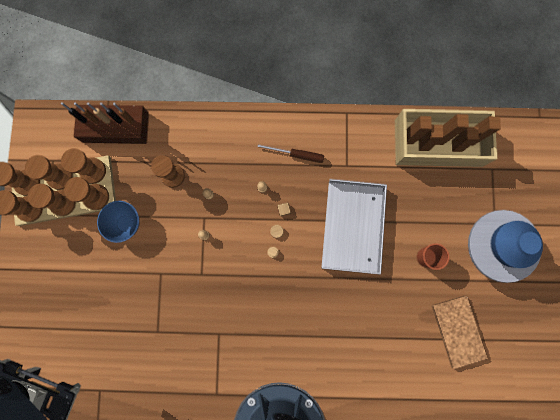

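View pics/scene0.png

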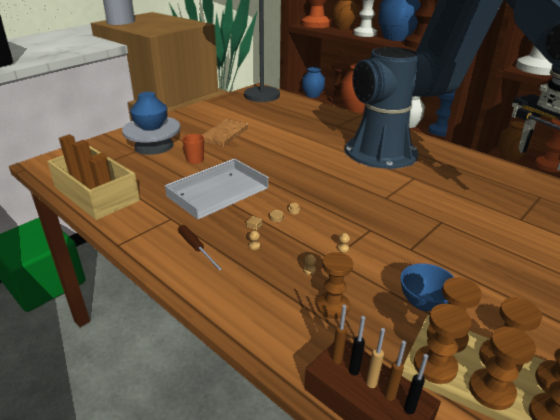

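The top picture shows the finial at pixel (262,187), then the block (284,209), the disc (277,232) and the stub (274,253). The pan mouth runs from (329,180) to (322,270), and finials b and c are at (208,193) and (204,235). The scene view agrees with this and with the networks. I'll sweep with the jaws about 18 mm apart, so that the two fingertips cradle each piece.

Emit:
arm_command(series=[[[2.55,-3.0,0,0,0,-0.088],[2.55,-3.0,0,0,0,-0.088],[2.55,-3.0,0,0,0,-0.088],[2.55,-3.0,0,0,0,-0.088],[2.55,-3.0,0,0,0,-0.088]]], grip=1.8)

```text
time_s: 1.6
ee_pos: [303.0, 369.1, 226.5]
tcp_rot: [[-0.717, 0.697, 0.001], [0.697, 0.717, 0.001], [0.0, 0.002, -1.0]]
force: [0.6, 0.9, -0.8]
grip_width: 0.621
```

Emit:
arm_command(series=[[[2.55,-3.0,0,0,0,-0.088],[2.55,-3.0,0,0,0,-0.088],[2.55,-3.0,0,0,0,-0.088],[2.55,-3.0,0,0,0,-0.088],[2.55,-3.0,0,0,0,-0.088]]])

```text
time_s: 2.1
ee_pos: [434.8, 212.1, 227.5]
tcp_rot: [[-0.334, 0.942, 0.003], [0.942, 0.334, 0.002], [0.001, 0.004, -1.0]]
force: [0.6, 0.1, -0.0]
grip_width: 0.212
```

```bash
cat > h.py <<'E'
from cell import robot
import numpy as np, cv2
def ray(r,u,v,z):
    f=r["frame"].shape[0]/2/np.tan(np.radians(r["fov_y"]/2))
    d=np.array([(u-r["cx"])/f,(v-r["cy"])/f]); s=d.copy()
    for _ in range(10): s=d/(1+r["k1"]*(s@s))
    w=np.array(r["attitude"])@[*s,1]; e=np.array(r["eye"])
    return e+w*(z-e[2])/w[2]
def show(c,name,box=None,k=4):
    r=robot.camera(c); im=cv2.cvtColor(r["frame"],cv2.COLOR_RGB2BGR)
    if box: u0,v0,u1,v1=box; im=cv2.resize(im[v0:v1,u0:u1],None,fx=k,fy=k,interpolation=cv2.INTER_CUBIC)
    cv2.imwrite(f"pics/{name}.png",im); return r
def st():
    s=robot.sense(); R=np.array(s["tcp_rot"]); print(round(s["time_s"],2),np.round(s["ee_pos"],1),"yaw_y",np.round(np.degrees(np.arctan2(R[1,1],R[0,1])),1),"tilt",np.round(R[:,2],3),"F",np.round(s["force"],1),"w",round(s["grip_width"],3))
E
python3 - <<'E'
from h import *
r=show("top","top1",(240,165,400,285),5); st()
for u,v,z in [(262,187,40),(284,209,18),(277,232,16),(274,253,20)]: print(ray(r,u,v,z).round())
E
```

```text
2.15 [437.9 208.9 227.6] yaw_y 19.1 tilt [ 0.005  0.001 -1.   ] F [ 0.9 -1.   0.8] w 0.199
[675.  64.  40.]
[616.  -1.  18.]
[548.  18.  16.]
[488.  25.  20.]
```

View pics/top1.png

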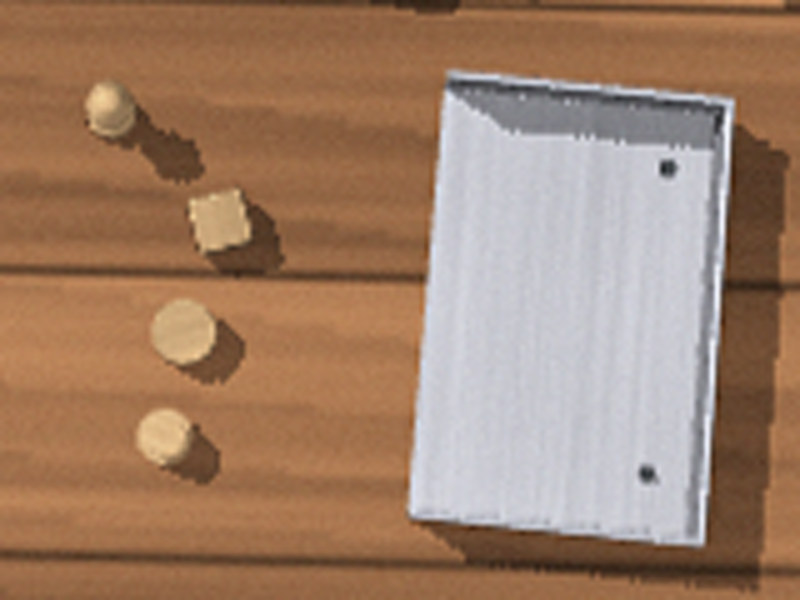

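The zoom shows the disc at crop pixel (184,331), the block at (219,219), the stub at (165,437) and the finial at (111,110). The pan rim corners are at (447,72), (735,100), (705,545) and (410,518). I'll convert these to pan coordinates.

Run:
```python
from h import *
r=robot.camera("top"); p=lambda x,y,z: ray(r,240+x/5,165+y/5,z)[:2]
c=np.array([p(447,72,35),p(735,100,35),p(705,545,35),p(410,518,35)]); print(c.round())
print([np.linalg.norm(c[i]-c[i-1]).round() for i in range(4)])
y=(c[0]-c[3]+c[1]-c[2]); y/=np.linalg.norm(y); x=np.array([y[1],-y[0]]); o=c.mean(0)
print("yaw y",np.degrees(np.arctan2(y[1],y[0])),"o",o.round(1))
for n,a in dict(fin=(111,108,40),block=(219,219,18),disc=(184,331,16),stub=(165,437,20)).items():
    q=p(*a); print(n,q.round(1),"pan",((q-o)@x).round(1),((q-o)@y).round(1))
st()
```

```text
[[ 702. -130.]
 [ 689. -296.]
 [ 435. -276.]
 [ 446. -111.]]
[np.float64(256.0), np.float64(166.0), np.float64(255.0), np.float64(166.0)]
yaw y -4.444172489534895 o [ 568.1 -203. ]
fin [676.1  63.2] pan -273.7 87.1
block [ 6.162e+02 -1.000e-01] pan -206.0 32.2
disc [550.7  18.8] pan -219.7 -34.5
stub [489.4  28.2] pan -224.4 -96.4
2.2 [436.2 210.8 227.4] yaw_y 19.4 tilt [ 0.004  0.001 -1.   ] F [-0.4  0.7 -0.7] w 0.195
```

Emit:
arm_command(series=[[[2.6,-2.9,-1.5,0,0,-0.09],[2.6,-2.9,-2,0,0,-0.09],[2.6,-2.9,-2,0,0,-0.09],[2.6,-2.9,-2,0,0,-0.09],[1.5,-1.8,-1,0,0,-0.05]]])

```text
time_s: 2.7
ee_pos: [558.2, 75.4, 141.5]
tcp_rot: [[0.08, 0.997, 0.009], [0.997, -0.08, 0.001], [0.001, 0.009, -1.0]]
force: [-0.3, 0.2, 0.4]
grip_width: 0.195
```

```bash
python3 -c "from h import *; st()"
```

```text
2.7 [558.2  75.4 141.5] yaw_y -4.6 tilt [ 0.009  0.001 -1.   ] F [-0.3  0.2  0.4] w 0.195
```

Emit:
arm_command(series=[[[-0.2,0,-3.2,0,0.009,0],[0,0,-3.2,0,0,0],[0,0,-3.0,0,0,0],[0,0,-2.0,0,0,0],[0,0,-0.8,0,0,0]]])

```text
time_s: 3.2
ee_pos: [557.3, 75.3, 14.7]
tcp_rot: [[0.081, 0.997, 0.001], [0.997, -0.081, 0.001], [0.001, 0.001, -1.0]]
force: [0.7, -0.0, 0.9]
grip_width: 0.194
```

Emit:
arm_command(series=[[[-0.3,-1.0,0,0,0,0],[-0.2,-1.5,0,0,0,0],[-0.12,-1.6,0,0,0,0],[-0.12,-1.6,0,0,0,0],[-0.12,-1.6,0,0,0,0]]])

```text
time_s: 3.7
ee_pos: [549.0, -1.2, 18.3]
tcp_rot: [[0.077, 0.997, 0.006], [0.997, -0.077, 0.001], [0.001, 0.006, -1.0]]
force: [0.4, 1.2, 0.4]
grip_width: 0.193
```

Emit:
arm_command(series=[[[-0.12,-1.6,0,0,0,0],[-0.12,-1.6,0,0,0,0],[-0.12,-1.6,0,0,0,0],[-0.12,-1.6,0,0,0,0],[-0.12,-1.6,0,0,0,0]]])

```text
time_s: 4.2
ee_pos: [544.3, -90.3, 25.7]
tcp_rot: [[0.078, 0.997, 0.016], [0.997, -0.078, -0.002], [-0.0, 0.016, -1.0]]
force: [1.3, 0.1, 0.9]
grip_width: 0.192
```

Run:
```python
from h import *
show("top","top2",(220,165,400,285),4); st()
show("scene","s2",(140,140,340,270),4)
```

```text
4.25 [544.5 -92.4  26. ] yaw_y -4.6 tilt [ 0.017 -0.002 -1.   ] F [ 0.4 -2.  -0.2] w 0.189
```

View pics/s2.png

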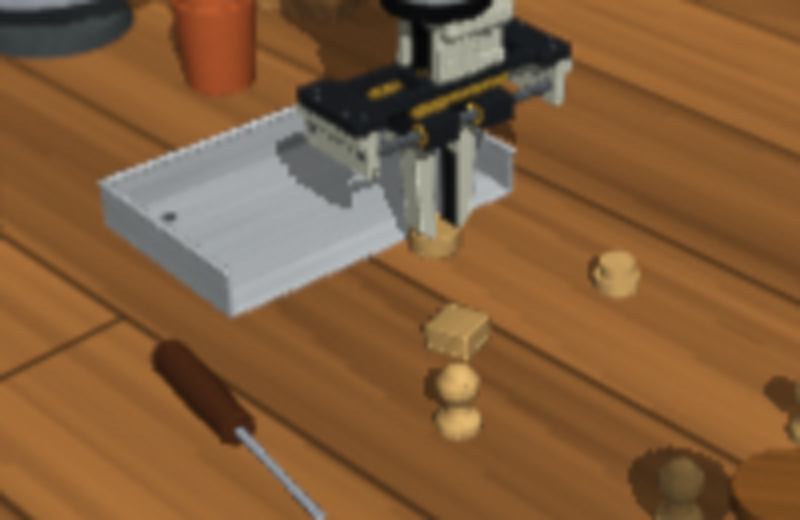

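The fingers crept up during the push, with z going from 15 to 26 mm, and rode over the disc. The disc now lies just behind the fingertips at crop pixel (435,240), short of the lip. I'll lift off, measure again, and compensate for the creep.

Emit:
arm_command(series=[[[0,0,2,0,0.008,0],[0,0,2,0,0.008,0],[0,3,2,0,0,0],[0.3,5,0,0,0,0],[0.3,5,0,0,0,0]]])

```text
time_s: 4.8
ee_pos: [550.6, 36.4, 92.7]
tcp_rot: [[0.09, 0.996, 0.006], [0.996, -0.09, -0.002], [-0.002, 0.006, -1.0]]
force: [0.6, 0.2, 0.1]
grip_width: 0.194
```

```bash
cat >> h.py <<'E'
o=np.array([568.1,-203.]); a=np.radians(-4.444); Y=np.array([np.cos(a),np.sin(a)]); X=np.array([Y[1],-Y[0]])
def pan(q): q=np.array(q)[:2]-o; return np.round([q@X,q@Y],1)
def find():
    for c in ("top","scene"):
        robot.camera(c)
        for t in ("offcut_disc","offcut_block","offcut_stub","finial_a"):
            print(c,t,[(round(d["conf"],2),np.round(d["at"]).tolist(),pan(d["at"]).tolist()) for d in robot.landmark_of(t,c) if d["conf"]>.3])
E
python3 -c "
from h import *
find(); st(); print(pan(robot.sense()['ee_pos'])); show('top','top3',(220,165,400,285),4)"
```

```text
top offcut_disc [(0.49, [546.0, -99.0, -2.0], [-102.4, -30.1])]
top offcut_block []
top offcut_stub [(0.46, [566.0, 470.0, 1.0], [-671.3, -54.1])]
top finial_a [(0.62, [487.0, -416.0, 0.0], [218.8, -64.2]), (0.57, [682.0, 67.0, 1.0], [-278.3, 93.0]), (0.44, [534.0, 229.0, -0.0], [-428.1, -67.0]), (0.41, [564.0, 470.0, -0.0], [-670.2, -56.6]), (0.39, [660.0, 226.0, 1.0], [-434.7, 58.9])]
scene offcut_disc []
scene offcut_block [(0.62, [680.0, 66.0, -2.0], [-276.9, 91.0]), (0.43, [617.0, -4.0, 1.0], [-202.6, 33.7])]
scene offcut_stub [(0.57, [484.0, -413.0, 5.0], [216.0, -67.6]), (0.56, [491.0, 32.0, 5.0], [-228.3, -95.2]), (0.34, [572.0, -203.0, -0.0], [-0.2, 3.5])]
scene finial_a [(0.59, [619.0, -1.0, 4.0], [-204.9, 35.1]), (0.54, [655.0, 223.0, -2.0], [-431.4, 53.5]), (0.46, [683.0, 66.0, -2.0], [-276.6, 93.6]), (0.44, [534.0, 236.0, -1.0], [-435.5, -68.1])]
5.3 [550.4  34.4  91.1] yaw_y -5.1 tilt [ 0.004 -0.002 -1.   ] F [-0.8  0.  -0.1] w 0.194
[-235.3  -36. ]
```

View pics/top3.png

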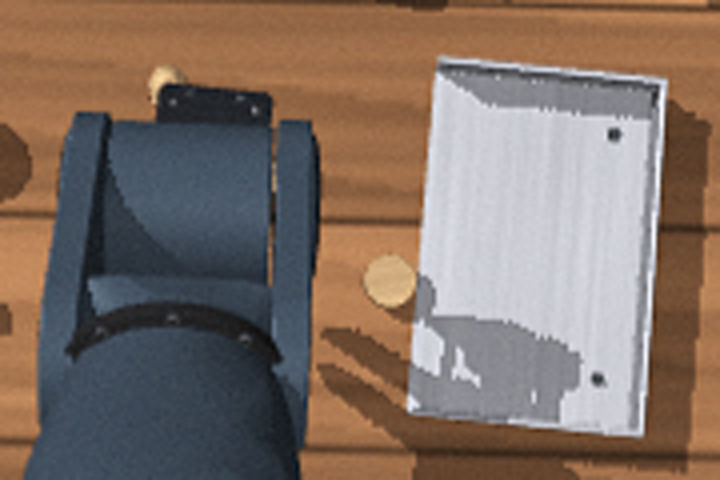

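The picture shows the disc at crop pixel (390,280), just short of the lip at about pan (-102,-31). The other pieces have not moved.

Emit:
arm_command(series=[[[0,-4.0,-1,0,0,0.012],[-0.1,-4.0,-1.5,0,0.004,0],[0,-0.6,-2,0,0,0],[0,0,-2,0,0,0],[0,0,-0.6,0,0,0]]])

```text
time_s: 5.85
ee_pos: [550.1, -57.2, 19.1]
tcp_rot: [[0.08, 0.997, 0.003], [0.997, -0.08, -0.003], [-0.003, 0.003, -1.0]]
force: [-0.6, -0.3, -0.1]
grip_width: 0.193
```

Emit:
arm_command(series=[[[-0.1,0,-0.5,0,0.003,0],[-0.1,-1.2,-0.08,0,0.002,0],[-0.1,-1.2,-0.06,0,0.001,0],[-0.1,-1.2,-0.06,0,0.001,0],[-0.1,-1.2,-0.06,0,0.001,0]]])

```text
time_s: 6.35
ee_pos: [545.6, -108.1, 12.8]
tcp_rot: [[0.078, 0.997, -0.004], [0.997, -0.078, -0.003], [-0.003, -0.004, -1.0]]
force: [0.8, 0.2, 0.4]
grip_width: 0.198
```

Emit:
arm_command(series=[[[-0.05,-1.1,0.08,0,0,0],[-0.08,-1.1,0,0,0,0],[-0.08,-1.1,-0.03,0,0.001,0],[-0.08,-1.1,-0.04,0,0.001,0],[-0.05,-0.8,-0.04,0,0.001,0]]])

```text
time_s: 6.85
ee_pos: [542.1, -166.2, 13.4]
tcp_rot: [[0.079, 0.997, -0.006], [0.997, -0.079, -0.004], [-0.004, -0.005, -1.0]]
force: [-0.9, 0.1, 0.2]
grip_width: 0.194
```

```bash
python3 -c "
from h import *
r=robot.camera('scene'); print([(d['conf'],pan(d['at'])) for d in robot.landmark_of('offcut_disc','scene')])
st(); print(pan(robot.sense()['ee_pos'])); cv2.imwrite('pics/s4.png',cv2.resize(r['frame'][140:270,140:340,::-1],None,fx=3,fy=3))"
```

```text
[(0.6, array([-16.8, -30.4])), (0.47, array([-204.7,  206.7]))]
6.95 [ 542.1 -166.2   13.3] yaw_y -4.6 tilt [-0.006 -0.004 -1.   ] F [-0.4 -0.1 -0.7] w 0.195
[-34.6 -28.8]
```

View pics/s4.png

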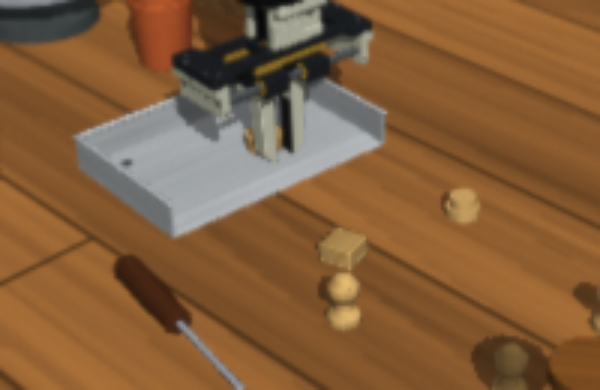

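The disc is well inside the pan, ahead of the fingers and at about pan (-12,-30). Next is the block.

Emit:
arm_command(series=[[[0,1.0,1.5,0,-0.003,0],[0,2,3,0,-0.003,0],[1,3.5,3,0,0,0],[1.6,3.8,1,0,0,0],[1.6,3.8,0,0,0,0]]])

```text
time_s: 7.45
ee_pos: [582.8, -19.9, 105.2]
tcp_rot: [[0.085, 0.996, 0.001], [0.996, -0.085, -0.002], [-0.002, 0.001, -1.0]]
force: [0.4, -0.5, -0.1]
grip_width: 0.193
```

Emit:
arm_command(series=[[[1.6,3.8,0,0,0,0],[1,2,0,0,0,0],[0.3,0,0,0,0,0],[0,0,0,0,0,0],[0,0,0,0,0,0]]])

```text
time_s: 7.95
ee_pos: [612.5, 49.3, 110.9]
tcp_rot: [[0.076, 0.997, 0.006], [0.997, -0.076, -0.001], [-0.001, 0.006, -1.0]]
force: [0.5, -0.5, 0.6]
grip_width: 0.192
```

Emit:
arm_command(series=[[[0.5,-0.4,-2.5,0,0.005,0],[0,0,-2.5,0,0,0],[0,0,-2.3,0,0,0],[0,0,-1.5,0,0,0],[0,0,-0.6,0,0,0]]])

```text
time_s: 8.45
ee_pos: [616.6, 40.3, 16.5]
tcp_rot: [[0.082, 0.997, 0.004], [0.997, -0.082, -0.002], [-0.002, 0.004, -1.0]]
force: [0.9, -1.3, -0.3]
grip_width: 0.193
```

Emit:
arm_command(series=[[[0.2,-0.5,-0.25,0,0.003,0],[-0.05,-1.4,-0.08,0,0.001,0],[-0.12,-1.6,-0.08,0,0.001,0],[-0.12,-1.6,-0.08,0,0.001,0],[-0.12,-1.6,-0.08,0,0.001,0]]])

```text
time_s: 8.95
ee_pos: [615.4, -32.2, 12.9]
tcp_rot: [[0.081, 0.997, -0.001], [0.997, -0.081, -0.002], [-0.002, -0.001, -1.0]]
force: [-0.2, -0.7, 0.5]
grip_width: 0.194
```

Emit:
arm_command(series=[[[-0.15,-1.4,0.1,0,0,0],[-0.15,-1.4,-0.03,0,0.001,0],[-0.15,-1.4,-0.05,0,0.001,0],[-0.15,-1.4,-0.05,0,0.001,0],[-0.15,-1.4,-0.05,0,0.001,0]]])

```text
time_s: 9.45
ee_pos: [607.2, -110.0, 12.9]
tcp_rot: [[0.083, 0.997, -0.004], [0.997, -0.083, -0.002], [-0.003, -0.004, -1.0]]
force: [0.7, 0.3, -0.5]
grip_width: 0.193
```

Emit:
arm_command(series=[[[-0.08,-1.0,0.08,0,0,0],[-0.08,-1.0,0.02,0,0,0],[-0.08,-1.0,-0.02,0,0.001,0],[-0.08,-1.0,-0.03,0,0.001,0],[-0.05,-0.7,-0.03,0,0.001,0]]])

```text
time_s: 9.95
ee_pos: [603.0, -161.7, 12.9]
tcp_rot: [[0.083, 0.996, -0.008], [0.997, -0.083, -0.002], [-0.003, -0.007, -1.0]]
force: [-0.0, 0.7, -0.1]
grip_width: 0.193
```

```bash
python3 -c "
from h import *
find(); st(); print(pan(robot.sense()['ee_pos'])); show('scene','s5',(140,140,340,270),3)"
```

```text
top offcut_disc []
top offcut_block []
top offcut_stub [(0.59, [489.0, 34.0, 0.0], [-229.8, -97.0])]
top finial_a [(0.51, [536.0, 230.0, -1.0], [-429.4, -65.7]), (0.47, [680.0, 62.0, 2.0], [-273.4, 91.1]), (0.46, [660.0, 224.0, 2.0], [-433.2, 58.3])]
scene offcut_disc [(0.73, [578.0, -122.0, 1.0], [-81.2, 3.3]), (0.62, [541.0, -186.0, -0.0], [-14.5, -27.9])]
scene offcut_block [(0.58, [596.0, -188.0, 5.0], [-17.3, 26.8])]
scene offcut_stub [(0.44, [491.0, 32.0, -0.0], [-228.1, -95.3])]
scene finial_a [(0.73, [655.0, 221.0, 2.0], [-429.8, 53.5]), (0.53, [680.0, 64.0, -0.0], [-274.6, 91.0]), (0.44, [534.0, 235.0, -1.0], [-434.1, -67.8])]
10.45 [ 603.1 -160.5   13. ] yaw_y -4.7 tilt [-0.008 -0.002 -1.   ] F [-0.2 -0.8 -0.8] w 0.192
[-45.1  31.6]
```

View pics/s5.png

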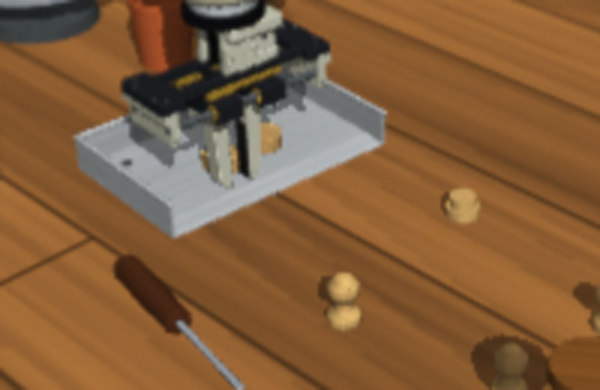

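The block is in at about pan (-19,29) and the disc is still in. The finial and stub have not moved. Next is the stub, which I'll steer slightly inward to clear the side wall.

Emit:
arm_command(series=[[[0,1.0,1.5,0,-0.004,0],[0,2,3,0,-0.004,0],[-1.8,3.5,2,0,0,0],[-2.2,3.8,1,0,0,0],[-2.2,3.8,0,0,0,0]]])

```text
time_s: 11.0
ee_pos: [541.0, -16.3, 94.2]
tcp_rot: [[0.088, 0.996, 0.006], [0.996, -0.088, -0.002], [-0.002, 0.006, -1.0]]
force: [1.6, -0.6, 0.2]
grip_width: 0.192
```

Emit:
arm_command(series=[[[-2.2,3.8,0,0,0,0],[-1.3,2.4,0,0,0,0],[0,0.5,0,0,0,0],[0,0,0,0,0,0],[0,0,0,0,0,0]]])

```text
time_s: 11.5
ee_pos: [503.1, 58.2, 99.7]
tcp_rot: [[0.082, 0.997, 0.012], [0.997, -0.082, -0.001], [-0.0, 0.012, -1.0]]
force: [-0.4, 0.2, 0.3]
grip_width: 0.192
```

Emit:
arm_command(series=[[[-1.2,1.4,0,0,0.01,0],[0,0,-3,0,0,0],[0,0,-2.7,0,0,0],[0,0,-1.7,0,0,0],[0,0,-0.6,0,0,0]]])

```text
time_s: 12.0
ee_pos: [491.6, 71.6, 18.5]
tcp_rot: [[0.088, 0.996, 0.004], [0.996, -0.088, -0.001], [-0.001, 0.004, -1.0]]
force: [-0.5, 0.7, 1.0]
grip_width: 0.193
```

Emit:
arm_command(series=[[[-0.05,-0.4,-0.42,0,0.004,0.005],[-0.05,-1.2,-0.07,0,0.001,0],[-0.02,-1.4,-0.07,0,0.001,0],[-0.02,-1.4,-0.07,0,0.001,0],[-0.02,-1.4,-0.07,0,0.001,0]]])

```text
time_s: 12.5
ee_pos: [490.6, 9.5, 13.0]
tcp_rot: [[0.082, 0.997, -0.003], [0.997, -0.082, -0.001], [-0.001, -0.003, -1.0]]
force: [0.1, 1.2, -0.5]
grip_width: 0.196
```

Emit:
arm_command(series=[[[0,-1.4,0.08,0,0,0],[0,-1.4,-0.03,0,0.001,0],[0,-1.4,-0.05,0,0.001,0],[0,-1.4,-0.05,0,0.001,0],[0,-1.4,-0.05,0,0.001,0]]])

```text
time_s: 13.0
ee_pos: [491.5, -69.8, 15.7]
tcp_rot: [[0.086, 0.996, -0.001], [0.996, -0.086, -0.002], [-0.002, -0.001, -1.0]]
force: [-0.2, 0.2, -0.1]
grip_width: 0.194
```

```bash
python3 -c "
from h import *
find(); st(); print(pan(robot.sense()['ee_pos']))"
```

```text
top offcut_disc [(0.42, [537.0, -192.0, 2.0], [-8.9, -32.2])]
top offcut_block [(0.69, [597.0, -189.0, 4.0], [-16.3, 27.5])]
top offcut_stub []
top finial_a [(0.66, [538.0, 230.0, -2.0], [-429.3, -64.1]), (0.58, [680.0, 65.0, 0.0], [-276.1, 90.3]), (0.45, [658.0, 224.0, 2.0], [-432.3, 57.0])]
scene offcut_disc [(0.45, [540.0, -188.0, 2.0], [-12.3, -29.6])]
scene offcut_block [(0.46, [596.0, -190.0, 3.0], [-15.1, 27.3])]
scene offcut_stub [(0.55, [487.0, -93.0, 1.0], [-103.1, -89.3])]
scene finial_a [(0.7, [681.0, 66.0, 0.0], [-277.5, 91.9]), (0.63, [534.0, 232.0, -2.0], [-431.6, -67.2]), (0.54, [660.0, 220.0, -0.0], [-429.2, 58.5])]
13.5 [491.4 -67.5  15. ] yaw_y -4.9 tilt [-0.002 -0.002 -1.   ] F [-0.2 -0.4 -0.5] w 0.194
[-129.2  -86.9]
```

Emit:
arm_command(series=[[[0,-0.9,-0.08,0,0,0],[0,-1.0,-0.04,0,0.001,0],[0,-1.0,-0.05,0,0.001,0],[0,-1.0,-0.04,0,0.001,0],[0,-1.0,-0.04,0,0.001,0]]])

```text
time_s: 14.0
ee_pos: [491.4, -119.5, 12.3]
tcp_rot: [[0.083, 0.997, -0.007], [0.997, -0.083, -0.002], [-0.002, -0.007, -1.0]]
force: [0.8, 1.0, 0.6]
grip_width: 0.192
```

Emit:
arm_command(series=[[[0,-0.8,0.12,0,0,0],[0,-0.8,0.02,0,0,0],[0,-0.8,0,0,0,0],[0,-0.6,0,0,0,0],[0,-0.3,0,0,0,0]]])

```text
time_s: 14.5
ee_pos: [491.2, -157.0, 13.7]
tcp_rot: [[0.085, 0.996, -0.007], [0.996, -0.085, -0.002], [-0.003, -0.007, -1.0]]
force: [0.7, 0.1, 0.6]
grip_width: 0.192
```

Emit:
arm_command(series=[[[0,1.0,0.3,0,0,0],[0,2,2,0,0,0],[0,3,4,0,0,0],[0,4,3,0,0,0],[0,4.5,1,0,0,0]]])

```text
time_s: 15.0
ee_pos: [489.2, -8.4, 118.9]
tcp_rot: [[0.091, 0.996, -0.01], [0.996, -0.091, -0.0], [-0.001, -0.01, -1.0]]
force: [0.7, 0.6, -0.4]
grip_width: 0.194
```

Emit:
arm_command(series=[[[0,4,1,0,0,0],[0,3,1,0,0,0],[0,0,0,0,0,0],[0,0,0,0,0,0],[0,0,0,0,0,0]]])

```text
time_s: 15.5
ee_pos: [487.2, 71.9, 142.6]
tcp_rot: [[0.083, 0.997, -0.006], [0.997, -0.083, 0.0], [-0.0, -0.006, -1.0]]
force: [-0.6, 0.6, 0.2]
grip_width: 0.192
```

```bash
python3 -c "
from h import *
find(); st(); show('top','top6',(190,140,450,300),3); r=robot.camera('top')
for t in ('bowl','candlestick','gouge','pot'): print(t,[(d['conf'],np.round(d['at'])) for d in robot.landmark_of(t,'top')][:2])"
```

```text
top offcut_disc [(0.64, [538.0, -196.0, 1.0], [-4.9, -30.9])]
top offcut_block [(0.54, [597.0, -187.0, 3.0], [-18.6, 27.8])]
top offcut_stub [(0.46, [486.0, -174.0, 2.0], [-22.8, -84.3])]
top finial_a [(0.66, [655.0, 226.0, -2.0], [-434.3, 53.3]), (0.62, [536.0, -190.0, 4.0], [-10.6, -33.2]), (0.49, [536.0, 230.0, -2.0], [-429.0, -66.0])]
scene offcut_disc [(0.4, [539.0, -190.0, 1.0], [-10.3, -29.8])]
scene offcut_block [(0.63, [599.0, -188.0, 7.0], [-17.9, 29.7])]
scene offcut_stub [(0.65, [488.0, -176.0, 2.0], [-21.2, -82.4])]
scene finial_a [(0.65, [532.0, 232.0, -1.0], [-431.1, -69.9]), (0.48, [680.0, 65.0, 1.0], [-276.1, 91.2])]
16.0 [487.5  71.7 142.6] yaw_y -4.8 tilt [-0.006  0.001 -1.   ] F [-0.  -1.1  0.2] w 0.197
bowl [(0.67, array([565., 466.,   3.]))]
candlestick [(0.77, array([711., 334.,   3.]))]
gouge [(0.61, array([786., -16.,  -1.]))]
pot [(0.74, array([ 487., -417.,    1.]))]
```

View pics/top6.png

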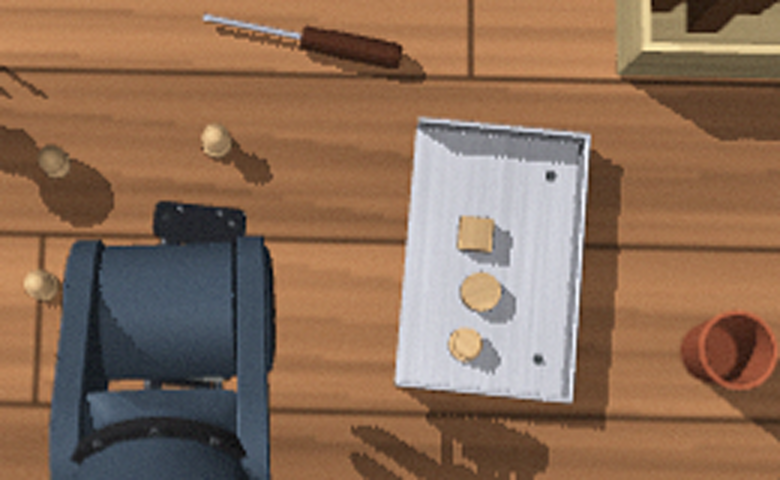

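The picture shows all three offcuts flat in the pan: block (475,233), disc (481,291) and stub (465,344). They are well past the lip, the finials are standing in place, and the arm is clear.

```bash
python3 -c "
from h import *
print(robot.finish_job()); st()"
```

```text
the job is handed in; nothing more can be done
None
the job is handed in; nothing more can be done
```

All three offcuts are in the chip pan, pushed along the bench with the fingertips, and the job is handed in; it reports no verdict. The last reading before hand-in was at 16.0 s.

**Offcuts:** on the last check, both cameras put each one past the x limit of -55 mm and between the walls. In pan coordinates:

| Offcut | x (mm) | y (mm) |
|---|---|---|
| Disc | about -8 | -30 |
| Block | about -18 | 29 |
| Stub | about -22 | -83 |

**Other things:** the finials, bowl, candlestick, gouge and pot read within about 5 mm of their first readings, which is within the networks' noise. The arm was clear, with the TCP at 143 mm height.

**What went wrong:** on the first disc push the fingers crept up and rode over the disc, leaving it short of the lip. I measured again, compensated for the creep and finished that push. The block and stub each went in with a single push.

**Disagreements:** the networks sometimes gave the wrong thing. The last top view reported the disc as a finial and missed finial_a. I checked against the picture, which showed finial_a standing in place.

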